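Zero the press gauge and stamp the plaster tile

ROBOT

A 7-joint arm with a two-finger parallel gripper is mounted at the origin on the work surface. World frame = base frame: x ahead of the robot, y to its left, z up, the work surface at z = 0. Lengths are in mm, angles in rad, forces in N, time in s.
With the tool pointing down it reaches from about 400 to 875 mm from the base axis. Payload 4.4 kg.
Tool frame: the origin (TCP) lies midway between the tips of the shut fingers; the grasp point (between the pads) lies 19 mm behind it (ctrl.pinch_z is the distance from the TCP to the grasp point, in mm); z points along the fingers, y is the line along which they close (so a half turn about z gives the same grasp; the last joint's range is limited). The gripper opens to 85 mm and grips with 20 to 120 N. Pads are 22 mm wide; open, the fingers measure 114 mm over their backs; the gripper's body (76 mm by 85 mm) begins 54 mm behind the grasp point. The pads swing forward as they close: fully open they stand 13 mm farther back than shut.
Start: joints at [1.243, 0.628, 0.038, 1.517, -0.027, 0.996, -0.02], TCP at [168.26, -627.858, 231.313] pointing down, gripper open.
Joint ranges: [-3.06, 3.06], [-0.37, 2.12], [-1.25, 1.32], [0.18, 2.47], [-1.1, 4.24], [0.23, 1.98], [-2.94, 2.94]. Speed limits (rad/s): [2.57, 2.57, 3.14, 3.14, 3.14, 3.14, 3.14].

INTERFACE

Orientations are given as [roll, pitch, yaw] about the fixed x, y, z axes, in that order (R = Rz(yaw) Ry(pitch) Rx(roll)).
In Python, from cell import read_state, cams, order, ctrl gives the robot as it stands.
- The arm moves only by the tool move_arm, never from a script. Its argument "targets" is text: rows parted by semicolons, each of 7 numbers parted by spaces: the gripper's target within -1 to 1 (fully open at 1, half-way at 0, shut at -1), then the shift along the tool's x, y, z in cm, then the turn, a rotation vector about the tool's x, y, z in degrees. A call has 1 to 5 rows; each row shifts and turns the commanded pose from where the row before left it, along the tool's axes as they then stand; what a row does not reach is not made up. A row lasts 1/12 s, in which the tool goes at most 41.7 mm and 7.16 degrees, less where a joint would pass 70% of its speed; a pose out of reach is approached as far as the arm can. A call with a gripper value outside its range is refused whole. The fingers move at their own pace and stop on an object; the grip force is fixed at half the most. Time passes only in rows, so rows that do not move let the fingers close. It gives the time, the measured TCP pose, the force, the opening and the grip force at its end, in the units of the state.
- read_state(): the state, without advancing time (a new reading comes with each control period).
- cams.get_image(name): name is "scene" or "top" or "wrist"; returns a dict with "color" (480x640x3 uint8, red, green, blue), "fovy" (degrees; the focal length in pixels is half the picture's height over the tangent of half this angle, whatever the lens; pixels are square), "cx", "cy" (the principal point, pixels), "k1" (the pictures are not rectified: a ray, as slopes to the right and down, at radius r is drawn at 1 + k1 r^2 times it, then the intrinsics apply), "rvec" (rotation vector, rad) and "tvec" (3), from world to camera coordinates, as OpenCV has them. Camera axes: x right, y down, z forward; pixel columns grow to the right and rows downward; lengths in mm; the calibration is good to about 2 mm. A picture is of the moment at which its call begins. There is no depth.
- order.finish_job(): hands the job in; it is judged then, once.
The state is a dict: "clock": time; "qpos": joint angles; "qd": joint speeds; "tau": joint torques, N m; "eef_pos": TCP position; "tool_rot": TCP orientation; "force": force on the tool from outside, world axes, zero at the start; "torque": the same for the moment, N m; "width": finger opening in mm; "gripper_force": force on a finger pad.
Only numpy, scipy, OpenCV 4.12 (cv2) and the standard library are available. Lean on these libraries where they do the work, as an engineer would, in place of code of your own. Each camera call takes 0.05 s, during which the arm holds its last target. There are 200 camera calls.

TASK

Turn the press gauge's bezel until its zero mark stands at the needle and let go of it, then take the stamp with the oblong foot and press it upright, held in the fingers, onto the middle of the plaster tile, foot lined up with the scribed oblong, with a steady 12 N (never more than 18 N, the needle at the dial's second long mark) for about a second. Lift it straight off without sliding it or shifting the tile, and stand it back upright in its own place on the rest board, released. Leave the tile on the pan, the bezel at zero and the other stamps, jars, bottle and can where they are.

Things in the scene. Friction and masses are not known exactly. Their poses are not given: they have to be found in the camera images.
- gauge: Grey spring press gauge, fixed to the table: housing 130 (x) x 270 (y) x 45 mm high, origin at the centre of its underside. A square steel pan stands over its +y end (centre 68 mm along +y), the round dial with its bezel over its -y end (centre 72 mm along -y). It varies in place and yaw, and may stand on the left or the right of the table.
- bezel_grip (a point): On the bezel's vertical axis, 72 mm above the table. The bezel is a black round ring, 57 mm in diameter, 52 to 80 mm above the table; the housing's top lies 7 mm below it. It can be gripped across at any yaw and stays where it is left (0.04 N m friction).
- bezel_zero (a point): The zero mark: white block on top of the bezel's rim, 26 mm from its axis; the point's x axis points from the bezel's axis out through the mark. The dial face turns with the bezel and has a tick per 3 N; its two long ticks are zero and 12 N, which lies 120 degrees clockwise (seen from above) of zero.
- bezel (a joint): Angle of the bezel, rad, positive anticlockwise seen from above, 0 when its zero mark points along the gauge's +x; it can turn 1.7 either way.
- needle_tip (a point): Tip of the thin steel needle inside the bezel, 20 mm from the dial axis, 76 mm above the table; the point's x axis points along the needle outwards.
- needle (a joint): Angle of the needle, rad, measured like the bezel's, 0 along the gauge's +x when the pan is empty. The load on the pan drives it: 10 degrees (0.1745 rad) clockwise, that is negative, per newton. The resting tile's weight (about 1.1 N) holds it near -0.19.
- pan (a joint): How far the pan has sunk, m: 1 mm per newton on it (spring, 1000 N/m), 0 when empty, about 0.0011 with the tile alone, about 0.0131 when the tile is pressed with 12 N. It stops at 0.022.
- pan_top (a point): Centre of the pan's upper face, 100 x 100 mm steel plate, 6 mm thick, upper face 75 mm above the table when empty.
- tile: Loose white plaster tile, 76 (x) x 50 (y) x 12 mm, about 110 g, lying flat on the pan, off centre and turned; origin at the centre of its underside, x along its length. A dark oblong 48 x 29 mm is scribed round the middle of its upper face, long side along x.
- tile_mid (a point): Middle of the tile's upper face, where the stamp belongs; axes as the tile's.
- rest: Fixed wooden rest board, 90 (x) x 270 (y) x 12 mm high, origin at the centre of its underside; three stamps stand on it in a row along its y, about 85 mm apart, in any order. It varies in place and yaw, on the side where the gauge is not.
- stamp: The stamp to use: oblong black rubber foot 44 (x) x 26 (y) x 14 mm high, then a 15 mm square neck to 30 mm, then a square wooden handle, 20 mm wide with sides along x and y, from 30 to 95 mm above the foot's underside. About 130 g. Origin at the centre of the foot's underside, z up the handle. Its own place is where it stands at the start, to 20 mm.
- stamp_round: Another stamp, same handle, round foot 38 mm in diameter. Leave alone. Origin under its foot.
- stamp_square: Another stamp, same handle, square foot 34 mm. Leave alone. Origin under its foot.
- jar: White jar with a black lid standing close beyond the dial, 60 mm in diameter, 150 mm high: bystander, origin under its centre.
- bottle: Clear bottle standing close beyond the rest board, 54 mm in diameter, 160 mm high: bystander, origin under its centre.
- can: Aluminium can between the gauge and the rest board, 60 mm in diameter, 190 mm high: bystander, origin under its centre.
- low_jar: Low white jar with a black lid near the robot, 66 mm in diameter, 65 mm high: bystander, origin under its centre.
Things that resemble listed ones, but are neither listed nor needed, are in the scene too. What is shaped like the stamp but yellow is not meant.

How it is judged (in metres and radians):
On the way, in this order (a step that is already met when the one before it is completed fails the run):
1. the bezel's zero mark stands at the needle within 0.1 rad, the fingers off the bezel (angle between the x axis of bezel_zero and the x axis of needle_tip, either way round below 0.1 rad and contact force between the fingers and gauge below 0.2 N), for 0.2 s.
2. the oblong stamp, held in the fingers and upright (0.07 rad), presses the middle of the tile (within 6 mm, turned less than 0.14 rad from its length) with 8 to 16 N, for 0.5 s (value of joint pan between 0.009 and 0.017 m and contact force between stamp and tile above 4 N and contact force between the fingers and stamp above 1 N and horizontal distance between stamp and tile_mid below 0.006 m and angle between stamp's own z axis and vertical below 0.07 rad and angle between the x axis of stamp and the x axis of tile, either way round below 0.14 rad), for 0.5 s.
3. the stamp is lifted 30 mm clear of the tile, which has not shifted by more than 5 mm (z of stamp in the frame of tile_mid above 0.03 m and distance of tile from where it was at the start of the episode below 0.005 m), for 0.1 s.
At the end, for the whole second after the job is handed in: The oblong stamp stands upright (0.08 rad) and still within 20 mm of where it started on the rest board, the tile lies on the unloaded pan within 5 mm of where it started, and the bezel's zero mark is within 0.1 rad of the needle (distance of stamp from where it was at the start of the episode below 0.02 m and angle between stamp's own z axis and vertical below 0.08 rad and linear speed of stamp below 0.02 m/s and angle between the x axis of bezel_zero and the x axis of needle_tip, either way round below 0.1 rad and distance of tile from where it was at the start of the episode below 0.005 m and value of joint pan below 0.003 m); the robot touches nothing.
It fails at once if the pan is pressed with more than 18 N (value of joint pan above 0.0192 m).
It fails at once if the stamp touches the tile more than 9 mm from its middle (set down off the mark, or slid) (contact force between stamp and tile above 0.5 N and horizontal distance between stamp and tile_mid above 0.009 m).
It fails at once if another stamp or a bystander is shifted by more than 20 mm (distance of any of stamp_round, stamp_square, jar, bottle, can, low_jar from where it was at the start of the episode above 0.02 m).
It fails at once if another stamp touches the tile (contact force between any of stamp_round, stamp_square and tile above 0.3 N).
It also fails if it takes over 72 s, if anything falls off the work surface, if the arm or the gripper's body presses on something with over 40 N, if the wrist force passes 120 N, or if a joint passes its speed limit or range.

## Working session

There is one attempt and no reset: what is moved stays moved. The work goes in short steps, Python scripts to look and compute and a tool call to move; the robot and the scene stay as the last step left them, time stands still between calls to the robot, and variables do not carry over. Pictures are saved under pics/ and viewed, at most 10 in all, crops included, and the job is handed in when it is done.

Besides the shell and the picture viewer there is one more tool, called after "Call:" by a JSON object that holds its "method" and its "body", one argument or row to a line. move_arm: Moves the arm, as the interface text tells. Its arguments: {"type":"object","properties":{"targets":{"type":"string"}},"required":["targets"]}

```bash
mkdir -p pics; ls; cat > h.py <<'E'
import numpy as np, cv2
from cell import read_state, cams, order, ctrl
def snap(n,f=None):
    d=cams.get_image(n); d['color']=np.array(d['color'])
    if f: cv2.imwrite('pics/'+f,d['color'][:,:,::-1])
    np.savez('/tmp/'+n+'.npz',**{k:d[k] for k in d})
    return d
def cam(d):
    f=240/np.tan(np.radians(float(d['fovy']))/2)
    R=cv2.Rodrigues(np.array(d['rvec'],float))[0]
    return f,R,np.array(d['tvec'],float).ravel()
def ray(d,uv):
    f,R,t=cam(d); s=(np.array(uv,float)-[float(d['cx']),float(d['cy'])])/f
    k=float(d['k1']); x=s.copy()
    for _ in range(30): x=s/(1+k*(x@x))
    return -R.T@t, R.T@np.array([x[0],x[1],1])
def onz(d,uv,z):
    c,v=ray(d,uv); return c+v*(z-c[2])/v[2]
def proj(d,p):
    f,R,t=cam(d); q=R@np.array(p,float)+t; x=q[:2]/q[2]
    return x*(1+float(d['k1'])*(x@x))*f+[float(d['cx']),float(d['cy'])]
E
python3 - <<'E'
from h import *
s=read_state(); print(s)
print(ctrl.pinch_z)
for n in('scene','top','wrist'):
    d=snap(n,n+'0.png'); print(n,d['fovy'],d['cx'],d['cy'],d['k1'],cam(d)[1].T@-cam(d)[2])
E
```

```text
pics
{'clock': 0.0, 'qpos': array([ 1.24319865,  0.62935076,  0.03846279,  1.51834839, -0.02697505,
        0.99632675, -0.01998589]), 'qd': array([-5.58040584e-04, -1.75746525e-04, -1.77739821e-04,  1.19407397e-05,
        1.19326814e-03, -2.17948263e-04, -2.11879935e-03]), 'tau': array([ 2.88892006e-04, -5.63396108e+01,  1.22635078e+00, -1.93435961e+01,
        1.09373184e-02,  1.03944234e-02, -1.94905238e-05]), 'eef_pos': array([ 168.0790138 , -627.24640676,  230.39276264]), 'tool_rot': array([-3.13967879e+00,  5.84717994e-05,  2.61808999e-01]), 'force': array([-0.25187309,  0.71624814, -0.5884394 ]), 'torque': array([ 0.02582514,  0.01047009, -0.0276571 ]), 'gripper_force': 0.0, 'width': 85.50826398180932}
18.700000000000003
scene 44.515892769379924 319.72559883053543 245.74181408114526 -0.13049603952854016 [1175.79234065  111.580754    904.93936217]
top 42.98191462985239 308.6639700837053 230.20119116329798 -0.18821980360946797 [ 391.38252885   42.35608264 1205.55461525]
wrist 62.6536346102107 319.445632692865 234.1635158348785 -0.07917383863989896 [ 241.23097482 -609.46308258  373.67527081]
```

View pics/top0.png

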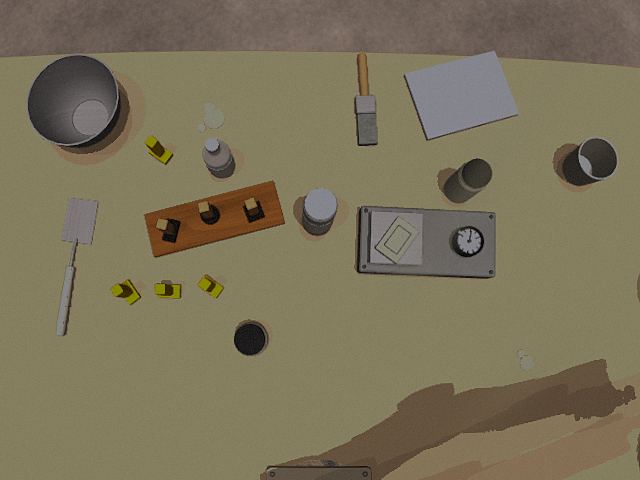

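View pics/scene0.png

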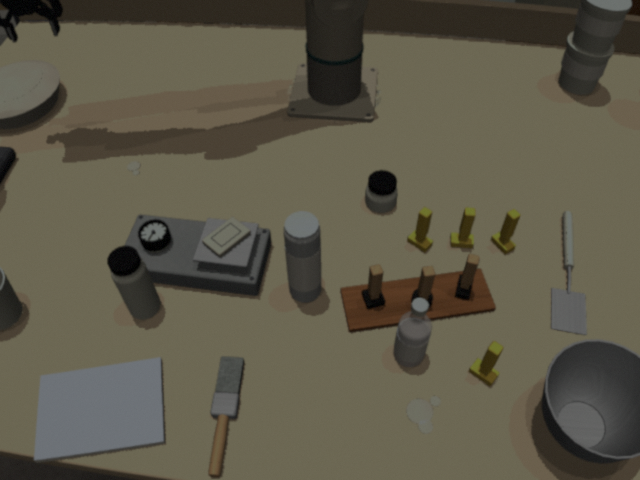

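The top view has the gauge on the right (pan at about (397,238), dial at (469,241)). The rest board is on the left, with stamps at about (169,230), (208,212) and (253,209). The can is at (320,205), the bottle at (217,158) and the jar at (470,180).

```bash
python3 - <<'E'
from h import *
T=np.load('/tmp/top.npz');S=np.load('/tmp/scene.npz')
t=T['color'][:,:,::-1];s=S['color'][:,:,::-1]
r=lambda a,w,h:cv2.resize(a,(w,h),interpolation=cv2.INTER_CUBIC)
C=np.vstack([np.hstack([r(t[215:265,370:420],300,300),r(t[215:265,445:495],300,300),np.zeros((300,200,3),np.uint8)]),
 np.hstack([r(t[190:250,145:275],400,185),r(s[250:320,340:490],400,187)[:185]])])
C=cv2.convertScaleAbs(C,alpha=1.5); cv2.imwrite('pics/comp.png',C)
# gauge corners: guesses
for n,uv,z in [('g1',(359,272),45),('g2',(495,277),45),('g3',(495,212),45),('g4',(362,206),45),('dial',(469,241),80),('tile',(397,239),87)]:
    print(n,onz(T,uv,z).round(1))
E
```

```text
g1 [480.3 -74.5  45. ]
g2 [ 471.2 -342.    45. ]
g3 [ 599.9 -346.6   45. ]
g4 [608.7 -81.   45. ]
dial [ 537.2 -281.3   80. ]
tile [ 539.  -141.7   87. ]
```

View pics/comp.png

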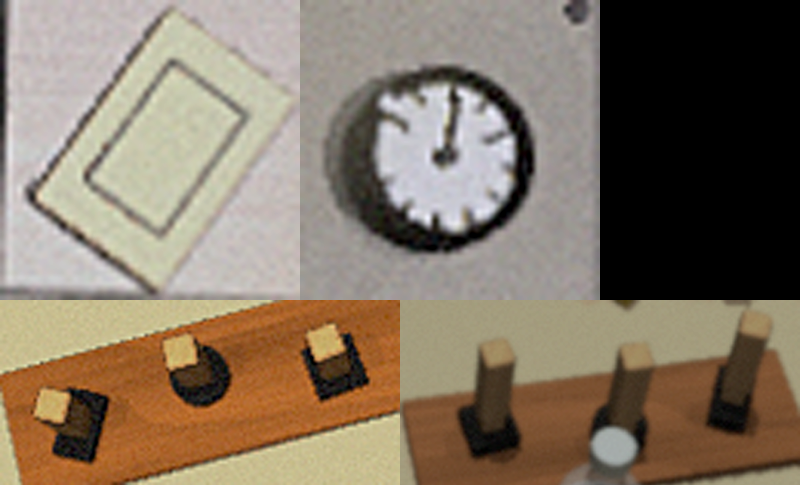

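The left stamp in the top view is the oblong one. The bezel's zero mark stands about 60° anticlockwise of the needle. Next I work out the bystander positions and the move to the dial.

```bash
cat >> h.py <<'E'
from scipy.spatial.transform import Rotation as Ro
def tool():
    s=read_state(); return s['eef_pos'],Ro.from_euler('xyz',s['tool_rot']),s
def plan(p,yaw,n):
    """straight move to p with tool pointing down at yaw, n rows from measured pose"""
    p0,R0,s=tool(); R1=Ro.from_euler('xyz',[np.pi,0,yaw])
    w=(R0.inv()*R1).as_rotvec(); R=R0
    print('yaw now',s['tool_rot'].round(4),'pos',p0.round(1))
    for i in range(n):
        d=R.inv().apply((np.array(p)-p0)/n)/10
        print(np.round(np.r_[d,np.degrees(w/n)],2)); R=R*Ro.from_rotvec(w/n)
E
python3 - <<'E'
from h import *
T=np.load('/tmp/top.npz');W=np.load('/tmp/wrist.npz')
for n,uv,z in [('jar',(476,172),150),('can',(320,203),190),('bottle',(211,146),160),('lowjar',(250,339),65),('stamp',(161.9,224.4),107),('round',(203.8,206.9),107),('sq',(250.6,203.6),107),('tile',(397.7,239.6),87)]: print(n,onz(T,uv,z).round(1))
p,R,s=tool(); f,Rw,t=cam(W)
print('cam in tool',R.inv().apply(-Rw.T@t-p), 'axes',R.inv().apply(Rw).round(3).tolist())
# rectangles from scribed/outer tile corners
for c in ([(173,8),(293,98),(157,292),(32,195)],[(172,62),(246,115),(160,236),(86,178)]):
    q=np.array([onz(T,(u/6+370,v/6+215),87)[:2] for u,v in c]); print(q.mean(0),q.round(1).tolist(),cv2.minAreaRect(q.astype(np.float32)))
plan([455,-285,231],0,12)
E
```

```text
jar [ 654.4 -278.9  150. ]
can [586.    5.8 190. ]
bottle [693.4 199.  160. ]
lowjar [352.5 130.1  65. ]
stamp [559.6 293.  107. ]
round [592.8 216.2 107. ]
sq [599.6 130.1 107. ]
tile [ 537.9 -143.    87. ]
cam in tool [  75.25759976    1.39341934 -143.06552974] axes [[-0.0, 1.0, 0.001], [-0.957, 0.0, -0.289], [-0.289, -0.001, 0.957]]
[ 537.86493062 -142.40255308] [[581.9, -145.8], [553.8, -183.3], [492.9, -139.6], [522.8, -100.9]] ((537.5367431640625, -142.800537109375), (48.863975524902344, 74.95082092285156), 52.75395584106445)
[ 537.9317935  -143.01961826] [[564.8, -145.2], [548.4, -168.3], [510.3, -140.7], [528.2, -117.8]] ((537.868896484375, -142.75108337402344), (29.07008934020996, 46.99528503417969), 54.03376770019531)
yaw now [-3.1402  0.      0.2618] pos [ 168.1 -627.4  230.6]
[ 3.05 -2.14 -0.   -0.01  0.    1.25]
[ 3.   -2.2  -0.   -0.01  0.    1.25]
[ 2.95 -2.27 -0.   -0.01  0.    1.25]
[ 2.9  -2.33 -0.   -0.01  0.    1.25]
[ 2.85 -2.39 -0.   -0.01  0.    1.25]
[ 2.8  -2.46 -0.   -0.01  0.    1.25]
[ 2.74 -2.52 -0.   -0.01  0.    1.25]
[ 2.69 -2.58 -0.   -0.01  0.    1.25]
[ 2.63 -2.63 -0.   -0.01  0.    1.25]
[ 2.57 -2.69 -0.   -0.01  0.    1.25]
[ 2.51 -2.75 -0.   -0.01  0.    1.25]
[ 2.45 -2.8  -0.   -0.01  0.    1.25]
```

Call:
{"method": "move_arm", "body": {
  "targets": "1 2.99 -1.57 0.2 0 0 0;1 2.99 -1.57 0.2 0 0 0;1 2.99 -1.57 0.2 0 0 0;1 2.99 -1.57 0.2 0 0 0;1 2.99 -1.57 0.2 0 0 0"
}}

```text
clock: 0.57
eef_pos: [293.2, -512.0, 221.0]
tool_rot: [-3.141, 0.0, 0.261]
force: [-0.2, -0.7, 0.6]
width: 85.4
gripper_force: 0.0
```

Call:
{"method": "move_arm", "body": {
  "targets": "1 2.99 -1.57 0.2 0 0 0;1 2.99 -1.57 0.2 0 0 0;1 2.99 -1.57 0.2 0 0 0;1 2.99 -1.57 0.2 0 0 0;1 2.99 -1.57 0.2 0 0 0"
}}

```text
clock: 0.98
eef_pos: [417.3, -397.5, 211.1]
tool_rot: [-3.141, 0.0, 0.262]
force: [1.3, -0.5, 0.6]
width: 85.2
gripper_force: 0.0
```

Call:
{"method": "move_arm", "body": {
  "targets": "1 2.99 -1.57 0.2 0 0 0;1 2.99 -1.57 0.2 0 0 0;1 2.99 -1.57 0.2 0 0 0;1 2.99 -1.57 0.2 0 0 0;1 2.99 -1.57 0.2 0 0 0"
}}

```text
clock: 1.4
eef_pos: [541.4, -282.9, 201.0]
tool_rot: [-3.141, 0.0, 0.262]
force: [0.2, -0.4, -0.2]
width: 85.6
gripper_force: 0.0
```

Call:
{"method": "move_arm", "body": {
  "targets": "1 0 0 0 0 0 0;1 0 0 0 0 0 0"
}}

```text
clock: 1.57
eef_pos: [542.2, -281.4, 200.7]
tool_rot: [-3.14, -0.0, 0.267]
force: [-0.9, -0.2, -0.6]
width: 85.6
gripper_force: 0.0
```

```bash
python3 - <<'E'
from h import *
d=snap('wrist','w1.png'); p,R,s=tool(); print(p,s['tool_rot'],s['qpos'].round(2))
print(proj(d,[537.5,-283,80]), proj(d,[537.9,-143,87]))
u,v=map(int,proj(d,[537.5,-283,80]))
c=d['color'][max(v-70,0):v+70,u-90:u+90,::-1]; cv2.imwrite('pics/w1c.png',cv2.resize(c,None,fx=4,fy=4,interpolation=cv2.INTER_CUBIC)); print(u,v)
E
```

```text
[ 540.52745204 -283.67379237  200.86765988] [-3.14121793e+00  1.02494065e-03  2.63606932e-01] [ 0.41  0.6   0.04  1.67 -0.03  0.87 -0.84]
[318.42543221 234.6900618 ] [117.35598365 184.42753924]
318 234
```

View pics/w1c.png

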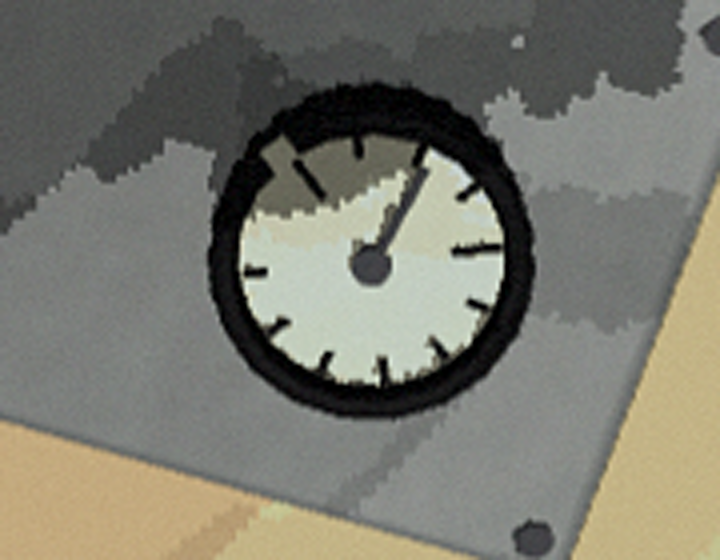

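```bash
cat >> h.py <<'E'
def dial(d,hub,tip,blk,x0,y0,k):
    g=lambda q,z:onz(d,(q[0]/k+x0,q[1]/k+y0),z)[:2]
    h,t=g(hub,76),g(tip,76); c=np.array(h); b=g(blk,81)-c
    n=t-h; an=np.arctan2(n[1],n[0]); ab=np.arctan2(b[1],b[0])
    print('hub',h,'len',np.hypot(*n),np.hypot(*b),'needle',an,'blk',ab,'turn',np.degrees(an-ab))
E
python3 - <<'E'
from h import *
d=np.load('/tmp/wrist.npz')
dial(d,(371,265),(425,166),(280,158),228,164,4)
# ring centre: dark mask
g=d['color'].max(2).astype(int); 
for a in (210,372,534): print(onz(d,(a/4+228,250/4+164),80).round(1))
for a in (82,418): print(onz(d,(372/4+228,a/4+164),80).round(1),onz(d,(372/4+228,a/4+164),52).round(1))
plan([537.5,-282.5,100],0.5,3)
E
```

```text
hub [ 539.92582557 -284.02363699] len 20.21530363276866 25.646925957418254 needle -0.21483522217686016 blk 0.9164356667498272 turn -64.81704742151213
[ 536.3 -256.    80. ]
[ 543.7 -283.2   80. ]
[ 551.2 -310.3   80. ]
[ 572.1 -275.4   80. ] [ 567.5 -276.7   52. ]
[ 513.5 -291.5   80. ] [ 502.7 -294.5   52. ]
yaw now [-3.1412e+00  1.0000e-03  2.6360e-01] pos [ 540.5 -283.7  200.9]
[-0.08 -0.06  3.36 -0.01  0.02 -4.51]
[-0.08 -0.07  3.36 -0.01  0.02 -4.51]
[-0.07 -0.08  3.36 -0.01  0.02 -4.51]
```

The white zero block is at crop (280,158) and the needle tip at (425,166), so the bezel must turn 65° clockwise. I descend, grip and turn.

Call:
{"method": "move_arm", "body": {
  "targets": "1 -0.1 0 3.5 0 0 0;1 0 0 3.5 0 0 0;1 0 0 3.5 0 0 0;1 0 0 3 0 0 0;1 0 0 1.8 0 0 0"
}}

```text
clock: 2.03
eef_pos: [536.1, -285.7, 45.2]
tool_rot: [-3.139, 0.005, 0.259]
force: [0.4, -0.1, 1.0]
width: 85.4
gripper_force: 0.0
```

Call:
{"method": "move_arm", "body": {
  "targets": "-0.1 0 0 0 0 0 0;-0.4 0 0 0 0 0 0;-1 0 0 0 0 0 0;-1 0 0 0 0 0 0;-1 0 0 0 0 0 0"
}}

```text
clock: 2.45
eef_pos: [537.6, -283.2, 49.4]
tool_rot: [-3.138, 0.002, 0.261]
force: [-3.5, 4.1, -2.0]
width: 56.2
gripper_force: 64.6
```

Call:
{"method": "move_arm", "body": {
  "targets": "-1 0 0 0 0 0 0;-1 0 0 0 0 0 0;-1 0 0 0 0 0 0"
}}

```text
clock: 2.7
eef_pos: [537.6, -283.2, 49.4]
tool_rot: [-3.138, 0.002, 0.261]
force: [-3.4, 3.9, -1.1]
width: 56.1
gripper_force: 64.6
```

Call:
{"method": "move_arm", "body": {
  "targets": "-1 0 0 0 0 0 5;-1 0 0 0 0 0 5;-1 0 0 0 0 0 5;-1 0 0 0 0 0 5;-1 0 0 0 0 0 5"
}}

```text
clock: 3.12
eef_pos: [537.7, -282.7, 49.5]
tool_rot: [-3.139, 0.004, -0.179]
force: [-4.1, 4.5, -1.5]
width: 56.4
gripper_force: 64.7
```

Call:
{"method": "move_arm", "body": {
  "targets": "-1 0 0 0 0 0 5;-1 0 0 0 0 0 5;-1 0 0 0 0 0 5;-1 0 0 0 0 0 5;-1 0 0 0 0 0 5"
}}

```text
clock: 3.53
eef_pos: [537.9, -282.4, 49.4]
tool_rot: [-3.139, 0.005, -0.615]
force: [-5.3, 4.7, -2.5]
width: 56.1
gripper_force: 64.7
```

Call:
{"method": "move_arm", "body": {
  "targets": "-1 0 0 0 0 0 5;-1 0 0 0 0 0 5;-1 0 0 0 0 0 5;-1 0 0 0 0 0 0;-1 0 0 0 0 0 0"
}}

```text
clock: 3.95
eef_pos: [538.0, -282.2, 49.4]
tool_rot: [-3.14, 0.005, -0.873]
force: [-4.7, 4.8, -1.1]
width: 56.3
gripper_force: 64.9
```

Call:
{"method": "move_arm", "body": {
  "targets": "0.2 0 0 0 0 0 0;0.6 0 0 0 0 0 0;1 0 0 0 0 0 0;1 0 0 0 0 0 0;1 0 0 0 0 0 0"
}}

```text
clock: 4.37
eef_pos: [540.7, -285.7, 49.6]
tool_rot: [-3.14, -0.003, -0.873]
force: [-0.7, 0.7, 0.1]
width: 85.6
gripper_force: 0.0
```

Call:
{"method": "move_arm", "body": {
  "targets": "1 0 0 -2 0 0 0;1 0 0 -4 0 0 0;1 0 0 -4 0 0 0;1 0 0 -4 0 0 0;1 0 0 -1 0 0 0"
}}

```text
clock: 4.78
eef_pos: [542.7, -287.5, 205.4]
tool_rot: [-3.137, -0.011, -0.873]
force: [0.1, -0.1, -0.0]
width: 85.3
gripper_force: 0.0
```

Call:
{"method": "move_arm", "body": {
  "targets": "1 0 0 0 0 0 0;1 0 0 0 0 0 0"
}}

```text
clock: 4.95
eef_pos: [539.9, -284.7, 199.0]
tool_rot: [-3.14, -0.002, -0.873]
force: [-0.9, 0.7, -0.3]
width: 85.4
gripper_force: 0.0
```

```bash
python3 - <<'E'
from h import *
d=snap('wrist','w2.png'); p,R,s=tool(); print(p,s['tool_rot'],s['qpos'].round(2))
print(proj(d,[539,-283.5,80]), proj(d,[537.9,-143,87]))
u,v=map(int,proj(d,[539,-283.5,80]))
c=d['color'][max(v-70,0):v+70,u-90:u+90,::-1]; cv2.imwrite('pics/w2c.png',cv2.resize(c,None,fx=4,fy=4,interpolation=cv2.INTER_CUBIC)); print(u,v)
E
```

```text
[ 539.17745504 -284.12360717  197.63874875] [ 3.14154907e+00  1.02585353e-03 -8.72542741e-01] [ 0.18  0.64  0.43  1.68 -0.33  0.89 -1.7 ]
[320.8289662  231.18651195] [204.33121947 368.99854049]
320 231
```

View pics/w2c.png

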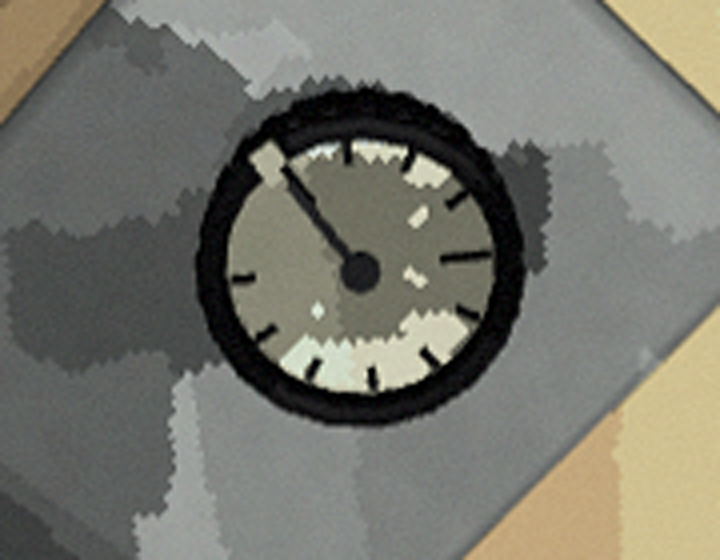

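Zero block at crop (268,163) and needle tip at (285,168) now stand together. I check the angle and measure the tile in the same image.

```bash
python3 - <<'E'
from h import *
d=np.load('/tmp/wrist.npz')
dial(d,(360,272),(285,168),(268,163),230,161,4)
im=d['color']; u,v=204,369
c=im[v-90:v+90,u-130:u+130,::-1]; cv2.imwrite('pics/w2t.png',cv2.resize(c,None,fx=3,fy=3,interpolation=cv2.INTER_CUBIC))
E
```

```text
hub [ 539.71573269 -283.45660464] len 22.695222048085878 25.812489811787078 needle -0.26646305928656333 blk -0.22616291339048636 turn -2.3090282736066756
```

View pics/w2t.png

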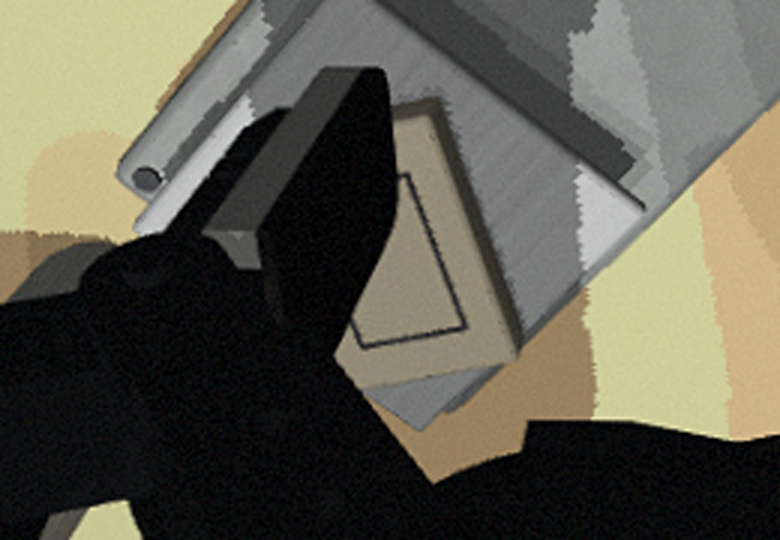

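Call:
{"method": "move_arm", "body": {
  "targets": "1 -2.7 -2.25 0 0 0 0;1 -2.7 -2.25 0 0 0 0;1 -2.7 -2.25 0 0 0 0;1 -2.7 -2.25 0 0 0 0;1 0 0 0 0 0 0"
}}

```text
clock: 5.42
eef_pos: [538.3, -133.9, 195.5]
tool_rot: [-3.141, 0.01, -0.862]
force: [0.6, 0.6, 0.5]
width: 85.5
gripper_force: 0.0
```

Call:
{"method": "move_arm", "body": {
  "targets": "1 0 0 0 0 0 0;1 0 0 0 0 0 0;1 0 0 0 0 0 0"
}}

```text
clock: 5.67
eef_pos: [538.5, -145.5, 197.5]
tool_rot: [3.14, 0.0, -0.875]
force: [-0.6, -0.2, 0.4]
width: 85.3
gripper_force: 0.0
```

```bash
python3 - <<'E'
from h import *
d=snap('wrist','w3.png'); p,R,s=tool(); print(p,s['tool_rot'])
u,v=map(int,proj(d,[538,-143,87])); print(u,v)
im=d['color'].astype(np.uint8); g=cv2.cvtColor(im,cv2.COLOR_RGB2GRAY)
# scribed line: dark thin -> blackhat
bh=cv2.morphologyEx(g,cv2.MORPH_BLACKHAT,np.ones((9,9)))
m=(bh>25).astype(np.uint8); m=cv2.morphologyEx(m,cv2.MORPH_CLOSE,np.ones((3,3)))
cs,_=cv2.findContours(m,cv2.RETR_LIST,cv2.CHAIN_APPROX_NONE)
for c in cs:
    if cv2.contourArea(c)<3000: continue
    q=np.array([onz(d,x[0],88-1.0)[:2] for x in c],np.float32)
    r=cv2.minAreaRect(q); print(len(c),r,cv2.boundingRect(c))
    b=cv2.boxPoints(r)
    L=sorted([(np.hypot(*(b[i]-b[i-1])),b[i]-b[i-1]) for i in range(4)],key=lambda t:-t[0])[0][1]
    print('long axis',np.arctan2(L[1],L[0]))
E
```

```text
[ 538.52872754 -145.71971614  197.72739394] [ 3.14016827e+00  3.00286628e-05 -8.75223303e-01]
318 235
256 ((538.3457641601562, -146.75332641601562), (39.36349868774414, 49.22818374633789), 53.95285415649414) (284, 193, 64, 78)
long axis -0.6291413
```

```bash
python3 - <<'E'
from h import *
im=np.load('/tmp/wrist.npz')['color'][165:305,228:408,::-1]
cv2.imwrite('pics/w3c.png',cv2.resize(im,None,fx=4,fy=4,interpolation=cv2.INTER_CUBIC))
E
```

```text
(no output)
```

View pics/w3c.png

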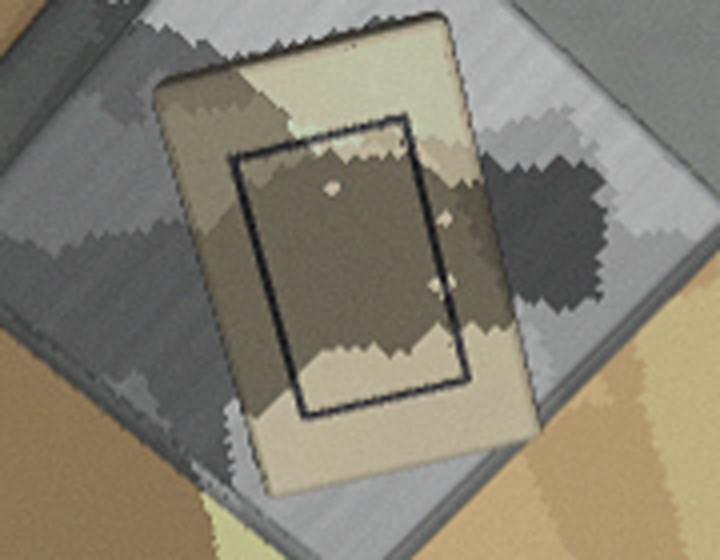

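The scribed oblong's corners are at crop (233,157), (406,118), (468,380) and (303,415). I measure it and plan the move to the stamp.

```bash
python3 - <<'E'
from h import *
d=np.load('/tmp/wrist.npz')
q=np.array([onz(d,(u/4+228,v/4+165),85.9)[:2] for u,v in [(233,157),(406,118),(468,380),(303,415)]])
print(q.round(1).tolist(),q.mean(0)); e=(q[2]+q[3]-q[0]-q[1])/2; w=(q[1]+q[2]-q[0]-q[3])/2
print(np.hypot(*e),np.hypot(*w),np.arctan2(e[1],e[0]),np.arctan2(w[1],w[0]))
# stamp foot / handle edges in top view
T=np.load('/tmp/top.npz')
f=lambda u,v:(u/3.077+145,(v-300)/3.083+190)
for n,c,z in [('foot',[(72,388),(108,397),(95,461),(54,452)],26),('handle',[(42,388),(72,395),(65,426),(35,417)],107)]:
    q=np.array([onz(T,f(*x),z)[:2] for x in c]); print(n,q.round(1).tolist(),q.mean(0))
E
```

```text
[[568.0, -145.6], [550.3, -168.9], [512.5, -140.8], [530.2, -117.6]] [ 540.25083226 -143.25128526]
47.09565267796001 29.254578993641346 2.5029557555684367 -2.221994684177822
foot [[583.8, 298.9], [578.2, 275.2], [536.9, 282.1], [542.4, 308.9]] [560.32948831 291.28397164]
handle [[570.5, 299.5], [566.4, 281.1], [547.7, 284.6], [552.9, 303.0]] [559.37000474 292.04390848]
```

```bash
python3 - <<'E'
from h import *
plan([560,292,240],-0.2,13)
E
```

```text
yaw now [ 3.1402  0.     -0.8752] pos [ 538.5 -145.7  197.7]
[-2.48 -2.28 -0.33  0.01  0.   -2.98]
[-2.36 -2.41 -0.33  0.01  0.   -2.98]
[-2.23 -2.53 -0.33  0.01  0.   -2.98]
[-2.09 -2.64 -0.33  0.01  0.   -2.98]
[-1.95 -2.75 -0.33  0.01  0.   -2.98]
[-1.81 -2.84 -0.33  0.01  0.   -2.98]
[-1.66 -2.93 -0.33  0.01  0.   -2.98]
[-1.5  -3.02 -0.33  0.01  0.   -2.98]
[-1.35 -3.09 -0.33  0.01  0.   -2.98]
[-1.18 -3.16 -0.33  0.01  0.   -2.98]
[-1.02 -3.21 -0.33  0.01  0.   -2.98]
[-0.85 -3.26 -0.33  0.01  0.   -2.98]
[-0.68 -3.3  -0.33  0.01  0.   -2.98]
```

Call:
{"method": "move_arm", "body": {
  "targets": "1 0 0 -3.5 0 0 0;1 -2.5 -2.3 -0.7 0 0 -3;1 -2.4 -2.4 0 0 0 -3;1 -2.2 -2.5 0 0 0 -3;1 -2.1 -2.6 0 0 0 -3"
}}

```text
clock: 6.13
eef_pos: [544.7, -9.7, 240.5]
tool_rot: [-3.141, -0.001, -0.664]
force: [0.7, 0.2, -0.2]
width: 85.2
gripper_force: 0.0
```

Call:
{"method": "move_arm", "body": {
  "targets": "1 -1.9 -2.7 0 0 0 -3;1 -1.8 -2.8 0 0 0 -3;1 -1.7 -2.9 0 0 0 -3;1 -1.5 -3 0 0 0 -3;1 -1.3 -3.1 0 0 0 -3"
}}

```text
clock: 6.55
eef_pos: [552.1, 157.5, 240.2]
tool_rot: [3.141, -0.0, -0.402]
force: [-0.2, 0.2, -0.3]
width: 85.3
gripper_force: 0.0
```

Call:
{"method": "move_arm", "body": {
  "targets": "1 -1.2 -3.2 0 0 0 -3;1 -1 -3.2 0 0 0 -3;1 -0.8 -3.3 0 0 0 -3;1 -0.7 -3.3 0 0 0 -3;1 0 0 0 0 0 0"
}}

```text
clock: 6.97
eef_pos: [557.1, 301.1, 239.4]
tool_rot: [-3.136, 0.002, -0.182]
force: [-1.2, 1.9, -0.1]
width: 85.0
gripper_force: 0.0
```

Call:
{"method": "move_arm", "body": {
  "targets": "1 0 0 0 0 0 0;1 0 0 0 0 0 0;1 0 0 0 0 0 0"
}}

```text
clock: 7.22
eef_pos: [558.8, 290.0, 240.2]
tool_rot: [3.14, -0.0, -0.196]
force: [0.0, -0.2, -0.7]
width: 85.4
gripper_force: 0.0
```

```bash
python3 - <<'E'
from h import *
d=snap('wrist','w4.png'); p,R,s=tool(); print(p,s['tool_rot'])
u,v=map(int,proj(d,[560,292,60])); print(u,v)
c=d['color'][max(v-75,0):v+75,u-90:u+90,::-1]
c=cv2.resize(c,None,fx=4,fy=4,interpolation=cv2.INTER_CUBIC);cv2.imwrite('pics/w4c.png',cv2.convertScaleAbs(c,alpha=1.6))
E
```

```text
[558.77258151 290.17915843 240.34948781] [ 3.14047984e+00 -4.23989914e-04 -1.95738800e-01]
316 208
```

View pics/w4c.png

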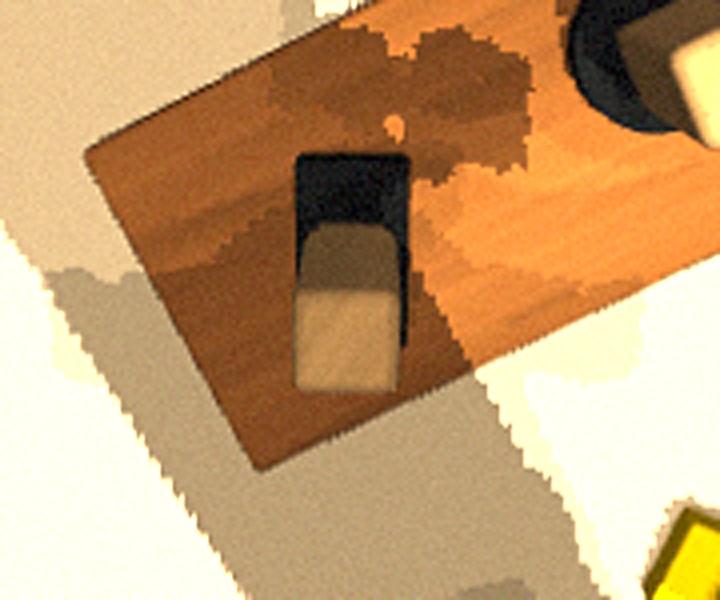

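The handle top is at crop (297–401, 290–391) and the foot's far edge at (297,154)–(409,156), nearly square with the tool.

```bash
python3 - <<'E'
from h import *
d=np.load('/tmp/wrist.npz'); g=lambda u,v,z:onz(d,(u/4+226,v/4+133),z)[:2]
q=np.array([g(*x,107) for x in [(297,290),(401,290),(396,391),(294,389)]]); print(q.round(1).tolist(),q.mean(0))
a=(q[0]+q[1]-q[2]-q[3])/2; b=(q[0]+q[3]-q[1]-q[2])/2
print('handle axis',np.arctan2(a[1],a[0]),np.arctan2(-b[0],b[1]),np.hypot(*a),np.hypot(*b))
l,r=g(297,154,26),g(409,156,26); b=l-r; yaw=np.arctan2(-b[0],b[1]); m=(l+r)/2
print('foot',b,np.hypot(*b),yaw,'centre',m-22*np.array([np.cos(yaw),np.sin(yaw)]))
plan([559.5,291.5,70],-0.205,5)
E
```

```text
[[574.7, 300.3], [571.0, 282.0], [552.7, 286.5], [556.7, 304.7]] [563.77899656 293.37617121]
handle axis -0.23957976618201118 -0.2065908722948445 18.69349323561608 18.635120942133295
foot [ 5.3958016  24.77861473] 25.359306432300375 -0.21441311729433934 centre [564.23529383 293.50193013]
yaw now [ 3.1405e+00 -4.0000e-04 -1.9570e-01] pos [558.8 290.2 240.3]
[ 0.01 -0.03  3.41  0.01 -0.    0.11]
[ 0.01 -0.03  3.41  0.01 -0.    0.11]
[ 0.01 -0.03  3.41  0.01 -0.    0.11]
[ 0.01 -0.03  3.41  0.01 -0.    0.11]
[ 0.01 -0.03  3.41  0.01 -0.    0.11]
```

Call:
{"method": "move_arm", "body": {
  "targets": "1 0.27 -0.29 2 0 0 1.1;1 0 0 3.8 0 0 0;1 0 0 4 0 0 0;1 0 0 4 0 0 0;1 0 0 2.5 0 0 0"
}}

```text
clock: 7.68
eef_pos: [559.8, 292.5, 74.0]
tool_rot: [3.138, 0.003, -0.214]
force: [-0.2, 0.0, -0.5]
width: 85.5
gripper_force: 0.0
```

Call:
{"method": "move_arm", "body": {
  "targets": "1 0 0 1.7 0 0 0;1 0 0 0 0 0 0;1 0 0 0 0 0 0;0 0 0 0 0 0 0;-1 0 0 0 0 0 0"
}}

```text
clock: 8.1
eef_pos: [562.7, 295.2, 62.3]
tool_rot: [-3.14, -0.003, -0.212]
force: [1.1, -0.1, 0.1]
width: 63.8
gripper_force: 0.0
```

Call:
{"method": "move_arm", "body": {
  "targets": "-1 0 0 0 0 0 0;-1 0 0 0 0 0 0;-1 0 0 0 0 0 0;-1 0 0 0 0 0 0;-1 0 0 0 0 0 0"
}}

```text
clock: 8.52
eef_pos: [561.7, 295.2, 61.1]
tool_rot: [-3.141, -0.001, -0.211]
force: [-0.8, -0.9, 5.7]
width: 19.3
gripper_force: 59.0
```

Call:
{"method": "move_arm", "body": {
  "targets": "-1 0 0 0 0 0 0;-1 0 0 0 0 0 0;-1 0 0 0 0 0 0"
}}

```text
clock: 8.77
eef_pos: [561.7, 295.2, 61.1]
tool_rot: [-3.141, -0.001, -0.211]
force: [-0.3, -1.0, 6.3]
width: 19.5
gripper_force: 59.0
```

```bash
python3 - <<'E'
from h import *
d=snap('wrist','w5.png'); p,R,s=tool(); print(p,s['tool_rot'],s['force'],s['torque'])
for z in (26,107): print(z,proj(d,[p[0],p[1],z]))
c=d['color'][:,:,::-1]; cv2.imwrite('pics/w5c.png',cv2.convertScaleAbs(c,alpha=1.6))
E
```

```text
[561.68518883 295.19603942  61.12040583] [-3.14088040e+00 -8.32350732e-04 -2.11172285e-01] [-1.39184114 -0.12099865  5.38067762] [-0.0759586   0.22188128  0.02334553]
26 [318.6395466  276.75941994]
107 [317.64178249 383.97730209]
```

View pics/w5c.png

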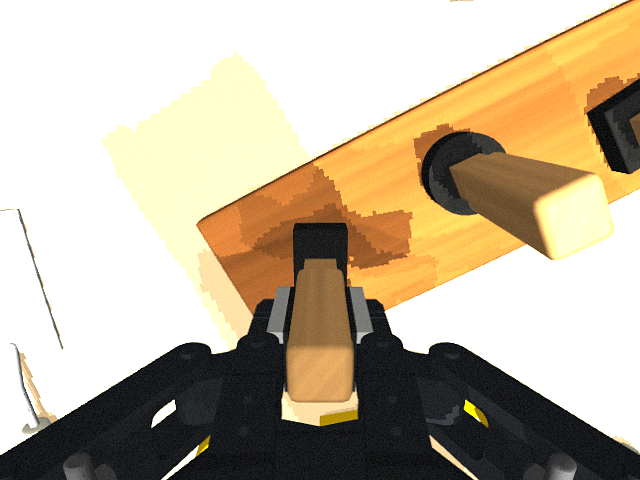

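The stamp is gripped: handle top at (286–353, 344–401), foot's far edge at (295–347, 223). I work out its offset from the TCP.

```bash
python3 - <<'E'
from h import *
d=np.load('/tmp/wrist.npz'); p,R,s=tool()
q=np.array([onz(d,x,107) for x in [(288,345),(352,345),(353,401),(286,401)]]); print('handle rel tool',R.inv().apply(q-p).round(1).tolist(),R.inv().apply(q.mean(0)-p))
e=np.array([onz(d,x,26) for x in [(295,223),(347,223)]]); print('foot edge',R.inv().apply(e-p).round(1).tolist())
E
```

```text
handle rel tool [[13.4, -8.4, -45.9], [13.4, 9.7, -45.9], [-6.2, 10.6, -45.9], [-6.2, -9.6, -45.9]] [  3.5811509    0.58667333 -45.87705878]
foot edge [[27.2, -11.0, 35.2], [27.2, 13.3, 35.1]]
```

Call:
{"method": "move_arm", "body": {
  "targets": "-1 0 0 -0.5 0 0 0;-1 0 0 -1.5 0 0 0;-1 0 0 -3 0 0 0;-1 0 0 -4 0 0 0;-1 0 0 -4 0 0 0"
}}

```text
clock: 9.23
eef_pos: [560.1, 294.4, 190.6]
tool_rot: [3.139, 0.002, -0.211]
force: [0.8, 0.5, -1.7]
width: 19.3
gripper_force: 58.6
```

Call:
{"method": "move_arm", "body": {
  "targets": "-1 0 0 -4 0 0 0;-1 0 0 -3 0 0 0;-1 0 0 0 0 0 0;-1 0 0 0 0 0 0;-1 0 0 0 0 0 0"
}}

```text
clock: 9.65
eef_pos: [560.2, 294.8, 259.4]
tool_rot: [3.14, 0.002, -0.211]
force: [0.4, -0.2, -2.0]
width: 18.7
gripper_force: 58.8
```

```bash
python3 - <<'E'
from h import *
print(read_state()['force'],read_state()['width'])
plan([537.3,-141.2,261],-0.642,20)
E
```

```text
[ 0.44277491 -0.24511825 -2.01633991] 18.71055155182178
yaw now [ 3.1404e+00  1.8000e-03 -2.1110e-01] pos [560.2 294.8 259.4]
[ 0.34  2.16 -0.01  0.    0.    1.23]
[ 0.39  2.15 -0.01  0.    0.    1.23]
[ 0.44  2.14 -0.01  0.    0.    1.23]
[ 0.48  2.13 -0.01  0.    0.    1.23]
[ 0.53  2.12 -0.01  0.    0.    1.23]
[ 0.57  2.11 -0.01  0.    0.    1.23]
[ 0.62  2.09 -0.01  0.    0.    1.23]
[ 0.66  2.08 -0.01  0.    0.    1.23]
[ 0.71  2.06 -0.01  0.    0.    1.23]
[ 0.75  2.05 -0.01  0.    0.    1.23]
[ 0.8   2.03 -0.01  0.    0.    1.23]
[ 0.84  2.01 -0.01  0.    0.    1.23]
[ 0.88  2.   -0.01  0.    0.    1.23]
[ 0.93  1.98 -0.01  0.    0.    1.23]
[ 0.97  1.96 -0.01  0.    0.    1.23]
[ 1.01  1.93 -0.01  0.    0.    1.23]
[ 1.05  1.91 -0.01  0.    0.    1.23]
[ 1.09  1.89 -0.01  0.    0.    1.23]
[ 1.13  1.87 -0.01  0.    0.    1.23]
[ 1.17  1.84 -0.01  0.    0.    1.23]
```

Call:
{"method": "move_arm", "body": {
  "targets": "-1 0.34 2.16 0 0 0 1.23;-1 0.39 2.15 0 0 0 1.23;-1 0.44 2.14 0 0 0 1.23;-1 0.48 2.13 0 0 0 1.23;-1 0.53 2.12 0 0 0 1.23"
}}

```text
clock: 10.07
eef_pos: [553.8, 184.6, 257.9]
tool_rot: [3.139, 0.004, -0.319]
force: [0.8, -0.1, -0.5]
width: 19.7
gripper_force: 58.8
```

Call:
{"method": "move_arm", "body": {
  "targets": "-1 0.57 2.11 0 0 0 1.23;-1 0.62 2.09 0 0 0 1.23;-1 0.66 2.08 0 0 0 1.23;-1 0.71 2.06 0 0 0 1.23;-1 0.75 2.05 0 0 0 1.23"
}}

```text
clock: 10.48
eef_pos: [548.0, 75.9, 258.1]
tool_rot: [3.139, 0.004, -0.427]
force: [-0.6, -0.2, -1.6]
width: 19.3
gripper_force: 58.8
```

Call:
{"method": "move_arm", "body": {
  "targets": "-1 0.8 2.03 0 0 0 1.23;-1 0.84 2.01 0 0 0 1.23;-1 0.88 2 0 0 0 1.23;-1 0.93 1.98 0 0 0 1.23;-1 0.97 1.96 0 0 0 1.23"
}}

```text
clock: 10.9
eef_pos: [542.3, -32.9, 258.2]
tool_rot: [3.139, 0.004, -0.534]
force: [0.4, 0.1, -1.2]
width: 19.4
gripper_force: 58.8
```

Call:
{"method": "move_arm", "body": {
  "targets": "-1 1.01 1.93 0 0 0 1.23;-1 1.05 1.91 0 0 0 1.23;-1 1.09 1.89 0 0 0 1.23;-1 1.13 1.87 0 0 0 1.23;-1 1.17 1.84 0 0 0 1.23"
}}

```text
clock: 11.32
eef_pos: [536.7, -141.5, 258.1]
tool_rot: [3.14, 0.004, -0.642]
force: [-0.4, 0.1, -0.9]
width: 19.5
gripper_force: 58.8
```

Call:
{"method": "move_arm", "body": {
  "targets": "-1 0 0 2 0 0 0;-1 0 0 3 0 0 0;-1 0 0 2.5 0 0 0;-1 0 0 1.5 0 0 0;-1 0 0 0.5 0 0 0"
}}

```text
clock: 11.73
eef_pos: [534.9, -139.9, 160.8]
tool_rot: [3.138, 0.008, -0.641]
force: [-0.4, -0.4, -0.3]
width: 19.4
gripper_force: 58.8
```

Call:
{"method": "move_arm", "body": {
  "targets": "-1 0 0 0 0 0 0;-1 0 0 0 0 0 0;-1 0 0 0 0 0 0;-1 0 0 0 0 0 0;-1 0 0 0 0 0 0"
}}

```text
clock: 12.15
eef_pos: [538.8, -141.1, 166.3]
tool_rot: [-3.141, -0.002, -0.64]
force: [-0.6, 0.7, -1.5]
width: 19.3
gripper_force: 58.8
```

```bash
python3 - <<'E'
from h import *
d=snap('wrist','w6.png'); p,R,s=tool(); print(p,s['tool_rot'],s['force'])
for q in [[568,-145.6,85.9],[550.3,-168.9,85.9]]: print(proj(d,q))
plan([537.3,-141.2,150],-0.642,1)
im=d['color'][120:340,180:460,::-1]
cv2.imwrite('pics/w6c.png',cv2.convertScaleAbs(cv2.resize(im,None,fx=2.7,fy=2.7,interpolation=cv2.INTER_CUBIC),alpha=1.5))
E
```

```text
[ 538.74813257 -141.0294043   166.14356176] [-3.14079993e+00 -1.39747144e-03 -6.40466331e-01] [ 0.58758533 -0.53069036 -1.92190517]
[296.49362322 204.5378934 ]
[346.94949995 204.99827169]
yaw now [-3.1408e+00 -1.4000e-03 -6.4050e-01] pos [ 538.7 -141.   166.1]
[-0.11  0.1   1.61 -0.05 -0.08  0.09]
```

Call:
{"method": "move_arm", "body": {
  "targets": "-1 -0.11 0.1 1 0 0 0.1;-1 0 0 1 0 0 0;-1 0 0 0.3 0 0 0;-1 0 0 0 0 0 0;-1 0 0 0 0 0 0"
}}

```text
clock: 12.62
eef_pos: [536.4, -141.1, 141.7]
tool_rot: [3.141, 0.001, -0.643]
force: [-0.6, 0.4, -0.7]
width: 19.3
gripper_force: 58.8
```

Call:
{"method": "move_arm", "body": {
  "targets": "-1 0 0 0 0 0 0;-1 0 0 0 0 0 0;-1 0 0 0 0 0 0"
}}

```text
clock: 12.87
eef_pos: [537.0, -141.2, 142.6]
tool_rot: [-3.141, -0.001, -0.642]
force: [-0.4, -0.0, -0.8]
width: 19.1
gripper_force: 58.8
```

```bash
python3 - <<'E'
from h import *
d=snap('wrist','w6.png'); p,R,s=tool(); print(p,s['tool_rot'],s['force'])
im=d['color'][160:320,230:410,::-1]
cv2.imwrite('pics/w6c.png',cv2.convertScaleAbs(cv2.resize(im,None,fx=3.75,fy=3.75,interpolation=cv2.INTER_CUBIC),alpha=1.5))
E
```

```text
[ 536.97832704 -141.18563887  142.59084422] [-3.14131859e+00 -5.52439032e-04 -6.42345768e-01] [-0.21147661  0.72985983 -1.29103644]
```

View pics/w6c.png

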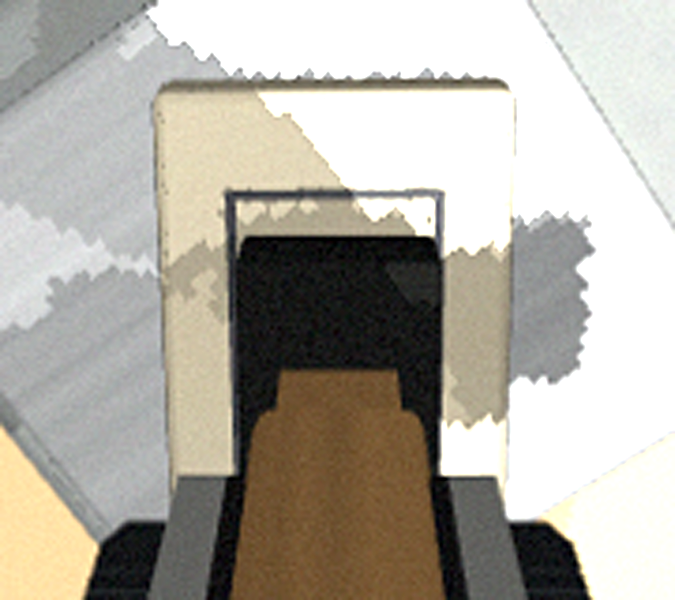

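The foot is square with the scribed oblong: foot edge at (240–438, 237), scribed edge at (229–443, 192). I compute the residual offset.

```bash
python3 - <<'E'
from h import *
d=np.load('/tmp/wrist.npz'); p,R,s=tool()
g=lambda u,v,z:R.inv().apply(onz(d,(u/3.75+230,v/3.75+160),z)-p).round(2)
zf=p[2]-49.1+14
print('foot top edge',g(240,237,zf),g(438,237,zf),'scribe',g(229,192,85.9),g(443,192,85.9),'tile end',g(157,85,85.9),g(514,85,85.9), 'foot sides', g(234,470,85.9),g(440,470,85.9))
E
```

```text
foot top edge [ 27.16 -12.32  35.12] [27.16 12.43 35.11] scribe [ 27.74 -15.19  56.71] [27.74 14.54 56.7 ] tile end [ 42.73 -24.71  56.72] [42.72 23.92 56.71] foot sides [-14.29 -15.36  56.69] [-14.29  14.99  56.68]
```

Call:
{"method": "move_arm", "body": {
  "targets": "-1 0 0 0.2 0 0 0;-1 0 0 0.2 0 0 0;-1 0 0 0.2 0 0 0;-1 0 0 0.2 0 0 0;-1 0 0 0.1 0 0 0"
}}

```text
clock: 13.33
eef_pos: [536.8, -141.0, 133.1]
tool_rot: [-3.142, 0.0, -0.642]
force: [0.5, 0.1, 1.1]
width: 19.2
gripper_force: 59.0
```

Call:
{"method": "move_arm", "body": {
  "targets": "-1 0 0 0.1 0 0 0;-1 0 0 0.1 0 0 0;-1 0 0 0.1 0 0 0;-1 0 0 0 0 0 0;-1 0 0 0 0 0 0"
}}

```text
clock: 13.75
eef_pos: [536.7, -141.1, 130.5]
tool_rot: [-3.141, 0.0, -0.642]
force: [-0.8, -0.1, 3.4]
width: 19.3
gripper_force: 59.4
```

Call:
{"method": "move_arm", "body": {
  "targets": "-1 0 0 0.1 0 0 0;-1 0 0 0.1 0 0 0;-1 0 0 0.1 0 0 0;-1 0 0 0.1 0 0 0;-1 0 0 0.1 0 0 0"
}}

```text
clock: 14.17
eef_pos: [536.8, -141.1, 125.7]
tool_rot: [-3.141, -0.0, -0.642]
force: [-1.9, 1.1, 9.3]
width: 19.4
gripper_force: 59.9
```

Call:
{"method": "move_arm", "body": {
  "targets": "-1 0 0 0.1 0 0 0;-1 0 0 0 0 0 0;-1 0 0 0 0 0 0;-1 0 0 0 0 0 0"
}}

```text
clock: 14.5
eef_pos: [536.8, -141.1, 124.9]
tool_rot: [-3.141, -0.0, -0.642]
force: [-3.3, 1.0, 8.9]
width: 19.1
gripper_force: 60.2
```

Call:
{"method": "move_arm", "body": {
  "targets": "-1 0 0 0.1 0 0 0;-1 0 0 0.1 0 0 0;-1 0 0 0 0 0 0;-1 0 0 0 0 0 0;-1 0 0 0 0 0 0"
}}

```text
clock: 14.92
eef_pos: [536.8, -141.2, 123.1]
tool_rot: [-3.141, -0.0, -0.642]
force: [-2.5, 0.7, 11.3]
width: 19.5
gripper_force: 60.4
```

Call:
{"method": "move_arm", "body": {
  "targets": "-1 0 0 0 0 0 0;-1 0 0 0 0 0 0;-1 0 0 0 0 0 0;-1 0 0 0 0 0 0;-1 0 0 0 0 0 0"
}}

```text
clock: 15.33
eef_pos: [536.8, -141.1, 123.2]
tool_rot: [-3.141, -0.0, -0.642]
force: [-2.0, 0.9, 11.1]
width: 19.6
gripper_force: 60.4
```

Call:
{"method": "move_arm", "body": {
  "targets": "-1 0 0 0 0 0 0;-1 0 0 0 0 0 0;-1 0 0 0 0 0 0;-1 0 0 0 0 0 0;-1 0 0 0 0 0 0"
}}

```text
clock: 15.75
eef_pos: [536.8, -141.2, 123.2]
tool_rot: [-3.141, -0.0, -0.642]
force: [-3.6, 1.2, 11.3]
width: 19.3
gripper_force: 60.4
```

```bash
python3 - <<'E'
from h import *
d=snap('wrist','w7.png'); p,R,s=tool(); print(p,s['tool_rot'],s['force'])
T=snap('top','t7.png')
# needle angle in the top view: darkest direction inside dial face
im=T['color'].astype(int).sum(2); c=np.array([538.6,-282.9])
def prof(r):
    out=[]
    for a in np.radians(np.arange(-180,180,4)):
        uv=proj(T,[c[0]-1.2+r*np.cos(a),c[1]+1.4+r*np.sin(a),76]); out.append(cv2.getRectSubPix(T['color'].astype(np.float32),(1,1),tuple(map(float,uv))).sum())
    return np.array(out)
pr=sum(prof(r) for r in (6,8,10,12)); i=np.argsort(pr)[:6]; print((np.arange(-180,180,4)[i]),pr[i],np.median(pr))
E
```

```text
[ 536.76461552 -141.17520434  123.14759465] [-3.14105840e+00 -1.91125425e-04 -6.42490614e-01] [-2.75686727  1.13751179 10.69207641]
[-132 -128 -136 -140 -124 -144] [880.31104 886.4837  887.9316  897.581   907.17584 907.45776] 997.2068
```

The needle stands about 119° from zero, so the load is 12 N. I lift straight off.

Call:
{"method": "move_arm", "body": {
  "targets": "-1 0 0 -0.2 0 0 0;-1 0 0 -0.3 0 0 0;-1 0 0 -0.3 0 0 0;-1 0 0 -0.4 0 0 0;-1 0 0 -0.5 0 0 0"
}}

```text
clock: 16.27
eef_pos: [536.6, -141.1, 139.1]
tool_rot: [3.141, 0.0, -0.642]
force: [-0.6, -0.2, -1.9]
width: 19.4
gripper_force: 58.9
```

Call:
{"method": "move_arm", "body": {
  "targets": "-1 0 0 -1 0 0 0;-1 0 0 -2 0 0 0;-1 0 0 -3 0 0 0;-1 0 0 -3 0 0 0;-1 0 0 -2.5 0 0 0"
}}

```text
clock: 16.68
eef_pos: [537.0, -141.5, 256.6]
tool_rot: [-3.141, -0.001, -0.643]
force: [0.4, 0.0, -1.0]
width: 19.6
gripper_force: 58.8
```

Call:
{"method": "move_arm", "body": {
  "targets": "-1 0 0 0 0 0 0;-1 0 0 0 0 0 0;-1 0 0 0 0 0 0"
}}

```text
clock: 16.93
eef_pos: [536.2, -140.7, 253.8]
tool_rot: [3.141, 0.001, -0.642]
force: [-0.2, 0.1, -0.9]
width: 19.3
gripper_force: 58.8
```

```bash
python3 - <<'E'
from h import *
plan([561.5,294.3,256],-0.211,20)
E
```

```text
yaw now [ 3.1413e+00  1.1000e-03 -6.4210e-01] pos [ 536.2 -140.7  253.8]
[-1.2  -1.82 -0.01  0.    0.   -1.24]
[-1.16 -1.84 -0.01  0.    0.   -1.24]
[-1.12 -1.87 -0.01  0.    0.   -1.24]
[-1.08 -1.89 -0.01  0.    0.   -1.24]
[-1.04 -1.91 -0.01  0.    0.   -1.24]
[-1.   -1.94 -0.01  0.    0.   -1.24]
[-0.96 -1.96 -0.01  0.    0.   -1.24]
[-0.91 -1.98 -0.01  0.    0.   -1.24]
[-0.87 -2.   -0.01  0.    0.   -1.24]
[-0.83 -2.02 -0.01  0.    0.   -1.24]
[-0.78 -2.03 -0.01  0.    0.   -1.24]
[-0.74 -2.05 -0.01  0.    0.   -1.24]
[-0.7  -2.06 -0.01  0.    0.   -1.24]
[-0.65 -2.08 -0.01  0.    0.   -1.24]
[-0.61 -2.09 -0.01  0.    0.   -1.24]
[-0.56 -2.11 -0.01  0.    0.   -1.24]
[-0.52 -2.12 -0.01  0.    0.   -1.24]
[-0.47 -2.13 -0.01  0.    0.   -1.24]
[-0.42 -2.14 -0.01  0.    0.   -1.24]
[-0.38 -2.15 -0.01  0.    0.   -1.24]
```

Call:
{"method": "move_arm", "body": {
  "targets": "-1 -1.2 -1.82 0 0 0 -1.24;-1 -1.16 -1.84 0 0 0 -1.24;-1 -1.12 -1.87 0 0 0 -1.24;-1 -1.08 -1.89 0 0 0 -1.24;-1 -1.04 -1.91 0 0 0 -1.24"
}}

```text
clock: 17.35
eef_pos: [541.9, -31.3, 252.6]
tool_rot: [3.14, 0.003, -0.533]
force: [-0.4, -0.2, -0.4]
width: 19.4
gripper_force: 58.8
```

Call:
{"method": "move_arm", "body": {
  "targets": "-1 -1 -1.94 0 0 0 -1.24;-1 -0.96 -1.96 0 0 0 -1.24;-1 -0.91 -1.98 0 0 0 -1.24;-1 -0.87 -2 0 0 0 -1.24;-1 -0.83 -2.02 0 0 0 -1.24"
}}

```text
clock: 17.77
eef_pos: [548.3, 77.5, 252.5]
tool_rot: [3.139, 0.003, -0.425]
force: [0.8, 0.3, -0.6]
width: 19.0
gripper_force: 58.8
```

Call:
{"method": "move_arm", "body": {
  "targets": "-1 -0.78 -2.03 0 0 0 -1.24;-1 -0.74 -2.05 0 0 0 -1.24;-1 -0.7 -2.06 0 0 0 -1.24;-1 -0.65 -2.08 0 0 0 -1.24;-1 -0.61 -2.09 0 0 0 -1.24"
}}

```text
clock: 18.18
eef_pos: [554.5, 186.0, 252.4]
tool_rot: [3.139, 0.003, -0.317]
force: [0.5, 0.3, -1.0]
width: 19.6
gripper_force: 58.8
```

Call:
{"method": "move_arm", "body": {
  "targets": "-1 -0.56 -2.11 0 0 0 -1.24;-1 -0.52 -2.12 0 0 0 -1.24;-1 -0.47 -2.13 0 0 0 -1.24;-1 -0.42 -2.14 0 0 0 -1.24;-1 -0.38 -2.15 0 0 0 -1.24"
}}

```text
clock: 18.6
eef_pos: [560.8, 294.7, 252.1]
tool_rot: [3.139, 0.003, -0.208]
force: [0.4, -0.5, -0.9]
width: 19.3
gripper_force: 58.8
```

Call:
{"method": "move_arm", "body": {
  "targets": "-1 0 0 2 0 0 0;-1 0 0 4 0 0 0;-1 0 0 4 0 0 0;-1 0 0 4 0 0 0;-1 0 0 2 0 0 0"
}}

```text
clock: 19.02
eef_pos: [557.5, 292.2, 87.6]
tool_rot: [3.135, 0.008, -0.209]
force: [-0.5, -0.4, -1.5]
width: 19.3
gripper_force: 58.8
```

Call:
{"method": "move_arm", "body": {
  "targets": "-1 0 0 0.5 0 0 0;-1 0 0 0 0 0 0;-1 0 0 0 0 0 0;-1 0 0 0 0 0 0;-1 0 0 0 0 0 0"
}}

```text
clock: 19.43
eef_pos: [563.2, 294.6, 91.3]
tool_rot: [-3.139, -0.003, -0.21]
force: [0.9, 0.1, -1.5]
width: 19.0
gripper_force: 58.8
```

Call:
{"method": "move_arm", "body": {
  "targets": "-1 0 0 1 0 0 0;-1 0 0 1 0 0 0;-1 0 0 0.5 0 0 0;-1 0 0 0.2 0 0 0;-1 0 0 0.1 0 0 0"
}}

```text
clock: 19.85
eef_pos: [560.8, 293.7, 61.1]
tool_rot: [3.14, 0.002, -0.21]
force: [-3.8, -1.8, 11.2]
width: 19.4
gripper_force: 60.2
```

Call:
{"method": "move_arm", "body": {
  "targets": "-1 0 0 0.1 0 0 0;-1 0 0 0.1 0 0 0;-1 0 0 0 0 0 0;-1 0 0 0 0 0 0"
}}

```text
clock: 20.18
eef_pos: [560.9, 293.7, 61.1]
tool_rot: [3.141, 0.002, -0.21]
force: [-5.9, -2.2, 15.1]
width: 19.4
gripper_force: 61.3
```

Seated on the board. I back off slightly, release and rise.

Call:
{"method": "move_arm", "body": {
  "targets": "-1 0 0 -0.1 0 0 0;-1 0 0 -0.1 0 0 0;-1 0 0 0 0 0 0;-0.7 0 0 0 0 0 0;-0.4 0 0 0 0 0 0"
}}

```text
clock: 20.6
eef_pos: [562.0, 294.1, 61.1]
tool_rot: [3.141, -0.0, -0.21]
force: [-0.1, 0.1, 0.3]
width: 25.7
gripper_force: 0.0
```

Call:
{"method": "move_arm", "body": {
  "targets": "0 0 0 0 0 0 0;0.5 0 0 0 0 0 0;1 0 0 0 0 0 0;1 0 0 0 0 0 0;1 0 0 0 0 0 0"
}}

```text
clock: 21.02
eef_pos: [562.0, 294.1, 61.3]
tool_rot: [3.142, -0.0, -0.209]
force: [0.7, 0.1, -0.2]
width: 84.1
gripper_force: 0.0
```

Call:
{"method": "move_arm", "body": {
  "targets": "1 0 0 -1 0 0 0;1 0 0 -3 0 0 0;1 0 0 -4 0 0 0;1 0 0 -4 0 0 0;1 0 0 -4 0 0 0"
}}

```text
clock: 21.43
eef_pos: [561.7, 293.8, 223.8]
tool_rot: [3.141, -0.0, -0.21]
force: [1.6, -0.2, 0.1]
width: 85.2
gripper_force: 0.0
```

Call:
{"method": "move_arm", "body": {
  "targets": "1 0 0 -2 0 0 0;1 0 0 0 0 0 0;1 0 0 0 0 0 0;1 0 0 0 0 0 0;1 0 0 0 0 0 0"
}}

```text
clock: 21.85
eef_pos: [560.8, 293.7, 239.8]
tool_rot: [3.14, 0.002, -0.209]
force: [0.2, -0.5, -1.1]
width: 85.3
gripper_force: 0.0
```

```bash
python3 - <<'E'
from h import *
d=snap('wrist','w8.png'); p,R,s=tool(); print(p,s['tool_rot'],s['force'],s['width'])
o=cv2.imread('pics/w4.png'); n=cv2.imread('pics/w8.png')
# handle top by colour: brightish tan, compare centroid of non-board region via projected expectation
hsv=cv2.cvtColor(n,cv2.COLOR_BGR2HSV); u,v=map(int,proj(d,[562,292.5,107])); print('expect top',u,v,'hsv',hsv[v,u])
def foot(im,dd):
    m=((im.max(2)<35)).astype(np.uint8); k,l,st,ce=cv2.connectedComponentsWithStats(m)
    uv=proj(dd,[562+12,292.5-4,26]); 
    for i in range(1,k):
        x,y,w,h,a=st[i]
        if a>200 and x-8<uv[0]<x+w+8 and y-8<uv[1]<y+h+8 and a<8000: print('foot comp',st[i],'far edge mid',onz(dd,(x+w/2,y),26).round(1))
foot(n,d)
# scene view comparison
S=snap('scene','s8.png'); a=cv2.imread('pics/scene0.png').astype(int); b=cv2.imread('pics/s8.png').astype(int)
for nm,(x0,y0,x1,y1) in dict(stamp=(450,245,490,305),tile=(195,215,255,260),dial=(135,215,175,255),others=(350,255,440,320)).items():
    D=np.abs(a-b).sum(2)[y0:y1,x0:x1]; print(nm,(D>90).sum(),D.size)
E
```

```text
[560.92102877 293.67736432 239.67603922] [ 3.13942855e+00  2.46539908e-03 -2.09498516e-01] [ 0.87392703 -0.20791327 -0.36974807] 85.60872345052469
expect top 319 221 hsv [ 16 151 125]
foot comp [305 171  29  37 572] far edge mid [586.9 287.4  26. ]
stamp 813 2400
tile 0 2700
dial 16 1600
others 0 5850
```

```bash
python3 -c "
from h import *
print(order.finish_job())"
```

```text
the job is handed in; nothing more can be done
None
```

The job is handed in; no verdict came back. By my measurements the bezel's zero was within about 0.05 rad of the needle, the tile was pressed at about 12 N for over a second, and it showed no shift afterwards. The stamp stands released on the rest board about 2 mm from its start.

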